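# Clamp the jam jar's lid: touch, then a quarter turn

### The job

Hold the jam jar's lid down in the jar clamp it stands in: swing the clamp's arm over the jar until it meets its stop, screw the pressing disc down by turning the knob clockwise until you feel it touch the lid, then tighten by one more quarter turn and let go. Do not overtighten, since the jar is glass, and do not shift the jar or the things standing round.

Things in the scene. Friction and masses are not known exactly. Their poses are not given: they have to be found in the camera images.
- clamp: jar clamp fixed to the worktop: light wooden base plate 180 x 110 x 18 mm (x -60 to +120, y -55 to +55 mm), steel post at its back, grey swing arm on the post. Origin on the worktop under the middle of the round wooden seat on which the jar stands, z up; +x points from there to the post, whose axis is 95 mm off
- pivot (a point): point on the post's axis, 186 mm above the worktop, about which the arm swings; the post's cap ends 3 mm higher. The arm is a level grey bar 20 mm wide, its underside 166 mm and its top 182 mm above the worktop, with a round boss 36 mm across and 164 to 184 mm high at each end, 95 mm apart
- swing_arm (a joint): angle of the arm about the post: 0 = over the jar at its stop (arm along the clamp's -x, knob straight above the seat's middle); grows to 1.25 swung out to the clamp's -y side (towards the robot). Stiff: 0.35 N m, about 7 N pushed 50 mm from the post's axis; stays where left. Turning the knob clockwise urges it to its stop
- knob (a joint): angle of the knob, growing clockwise from above (tightening), 0 to 7; 4 mm of disc travel per rad, the knob stays at its height. Touch comes 0.7 to 2.6 rad after the start, new each time. Free turning takes a steady 0.12 N m; at touch this climbs by 0.05 N m within about 0.2 rad (disc sprung, preloaded to 12 N), then by 0.024 N m (6 N of clamping) per rad. Stays where left
- knob_grip (a point): middle of the black six-sided knob on the arm's free end, 206 mm above the worktop, 95 mm from the post's axis: 36 mm across flats, 28 mm high (192 to 220 mm), a 3 mm rib on top. Its y axis is square to one pair of flats, the other pairs 60 degrees apart; it can be gripped from above on any pair
- jar: glass jam jar with a white lid, 75 mm across, 112 mm high, standing loose on the seat, origin in the middle of its underside. The seat's height differs by some millimetres each time. At the start the pressing disc under the arm's end (44 mm across) is 3 to 11 mm higher than the lid, so the arm swings over clear of it
- small_tin: small tin, 58 mm across, 72 mm high, bystander; origin in the middle of its underside
- flat_tin: flat tin with ring pull, 86 mm across, 40 mm high, bystander; origin in the middle of its underside
- canister: grey stoneware canister with wooden lid, 114 mm across, 145 mm high, bystander; origin in the middle of its underside
Mind the look-alikes: they are no part of the job. Leave any pink look-alike of the jar alone.

How it is judged:
By the outcome, as a careful person would: the job done as asked, in the order asked, and still so for the second after the job is handed in, with the robot touching nothing.
It also fails if it takes over 64 s, if anything falls off the work surface, if the arm or the gripper's body presses on something with over 40 N, if the wrist force passes 120 N, or if a joint passes its speed limit or range.

### The arm

A 7-joint arm with a two-finger parallel gripper is mounted at the origin on a cart in front of the work surface, level with it; the furniture and walls round the work are solid. World frame = base frame: x ahead of the robot, y to its left, z up, the work surface at z = 0. Lengths are in m, angles in rad, forces in N, time in s.
With the tool pointing down it reaches from about 0.425 to 0.925 m from the base axis. Payload 6.8 kg.
Tool frame: the origin (TCP) lies on the front face of the gripper's body, between the roots of the fingers; the fingertips stand 73 mm ahead of it and the grasp point (between the pads) lies 54 mm ahead of it (env.nose_length is the distance from the TCP to the fingertips, in m); z points along the fingers, y is the line along which they close (so a half turn about z gives the same grasp; the last joint's range is limited). The gripper opens to 85 mm and grips with 20 to 120 N. Pads are 22 mm wide; open, the fingers measure 114 mm over their backs; the gripper's body (76 mm by 85 mm) begins 54 mm behind the grasp point. The pads swing forward as they close: fully open they stand 13 mm farther back than shut.
Start: joints at [1.12, 0.477, 0.022, 1.555, -0.011, 1.109, -0.083], TCP at [0.227, -0.636, 0.304] pointing down, gripper open.
Joint ranges: [-2.96, 2.96], [-0.34, 2.1], [-1.41, 1.46], [0.24, 2.44], [-1.37, 4.51], [0.17, 1.92], [-2.96, 2.96]. Speed limits (rad/s): [2.39, 2.39, 3.14, 3.14, 3.14, 3.14, 3.14].

### API

Orientations are given as a unit quaternion [w, x, y, z].
In Python, from cell import env, kin, camera, calibration, job gives the robot as it stands. The module is installed in compiled form; this text tells all that it offers. Calls block until the motion is done:
- env.reach(position, orientation): joint-space move of the TCP to a pose.
- env.movel(position, velocity=0.15, rot=None, stop_force=None): straight line of the TCP; rot=None keeps the orientation; velocity is the mean speed in m/s. With stop_force (N) it stops when the force on the tool has changed by that much, and returns True; else False.
- env.goto_joints(angles): joint-space move.
- env.grip(opening, f_grip=None): finger opening in m; f_grip is the grip in N (None keeps the last); returns when the fingers have stopped.
- env.dwell(seconds).
- kin.inverse_kinematics(position, orientation): joint angles nearest the present ones, or None.
- env.get_state(): the state.
- camera(name): name is "scene" or "top" or "wrist"; returns (picture, depth): 420x560x3 uint8, blue, green, red; 420x560 float32, m along the optical axis (not along the pixel's ray), 0 where there is no reading.
- calibration(name): a dict with "fx", "fy", "cx", "cy" (pixels), "rvec" (rotation vector, rad) and "tvec" (3), from world to camera coordinates, as OpenCV has them. Camera axes: x right, y down, z forward; pixel columns grow to the right and rows downward; lengths in m; the calibration is good to about 2 mm. A picture is of the moment at which its call begins: read the wrist's pose just before it. calibration takes no time and is no camera call; for the wrist camera it gives the pose at the moment of the call.
A pose or a line that the arm cannot do raises env.PlanningError and nothing moves.
- job.job_done(): hands the job in; it is judged then, once.
The state is a dict: "time": time; "qpos": joint angles; "joint_velocities": joint speeds; "joint_torque": joint torques, N m; "tcp_pos": TCP position; "orientation": TCP orientation; "force": force on the tool from outside, world axes, zero at the start; "torque": the same for the moment, N m; "opening": finger opening in m; "gripper_force": force on a finger pad.
Only numpy, scipy, OpenCV 4.12 (cv2) and the standard library are available. Lean on these libraries where they do the work, as an engineer would, in place of code of your own. Each camera call takes 0.05 s, during which the arm holds its last target. There are 200 camera calls.

## Working session

There is one attempt and no reset: what is moved stays moved. The work goes in short steps, each a Python script; the robot and the scene stay as the last script left them, time stands still between calls to the robot, and variables do not carry over. Pictures are saved under pics/ and viewed, at most 10 in all, crops included, and the job is handed in when it is done.

```bash
mkdir -p pics; python3 - <<'E'
from cell import env,camera,calibration
import cv2,numpy as np
for n in ("scene","top"):
    p,d=camera(n); c=calibration(n); np.savez(f"pics/{n}.npz",p=p,d=d,**c); cv2.imwrite(f"pics/{n}.png",p); print(n,c)
s=env.get_state();print(s)
E
```

```text
scene {'fx': 441.7340808088915, 'fy': 441.7340808088915, 'cx': 284.2658509008449, 'cy': 218.34196546597667, 'rvec': array([ 1.60208857, -2.3011352 ,  0.5803917 ]), 'tvec': array([0.39026208, 0.47770821, 1.01167055])}
top {'fx': 421.68427614031674, 'fy': 421.68427614031674, 'cx': 278.5717260162287, 'cy': 207.37779176667456, 'rvec': array([ 1.69732073, -2.20098639,  0.57100467]), 'tvec': array([0.35537317, 0.52473529, 1.18928706])}
{'time': 0.1, 'qpos': array([ 1.11990077,  0.47774831,  0.02231431,  1.55634215, -0.01150785,
        1.10929742, -0.08311629]), 'joint_velocities': array([ 0.00101897, -0.00242998, -0.00061694, -0.00163659, -0.00066281,
       -0.00029732,  0.00019367]), 'joint_torque': array([ 5.49256467e-03, -5.97758174e+01,  1.61431309e+00, -2.81951988e+01,
        1.29170297e-02,  5.01287141e-03,  1.81591906e-05]), 'tcp_pos': array([ 0.22675941, -0.63533522,  0.30300599]), 'orientation': array([-8.11367152e-04,  9.85344807e-01,  1.70572322e-01, -1.92313499e-04]), 'force': array([-0.62683548,  0.53478391, -0.14996895]), 'torque': array([-0.00686744, -0.00652083,  0.0312716 ]), 'gripper_force': 0.0, 'opening': 0.0851295079961852}
```

View pics/scene.png

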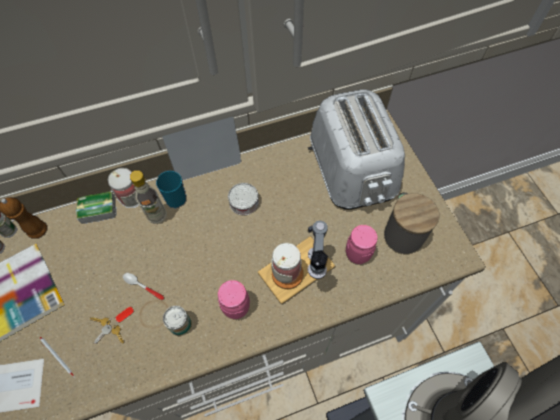

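View pics/top.png

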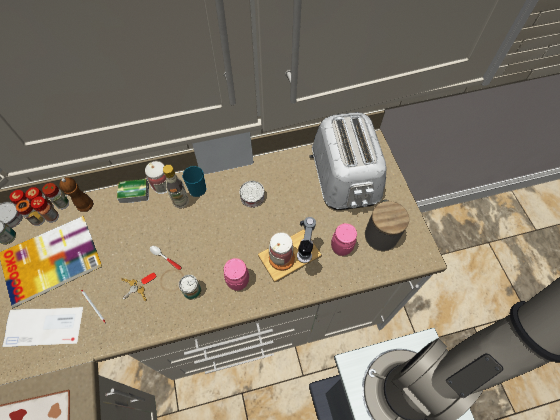

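The scene view shows these candidates:
- **Jars:** the white-lid jar on the orange plate (scene 286,262; top 281,243), pink look-alikes (scene 362,243 and 233,298), and another white-topped jar (scene 122,183).
- **Knob:** the black knob (scene 318,262), against the dark-topped jar at (177,320).

I choose the jar on the wooden plate and the knob on the grey arm, and check them in a close crop.

```bash
cat > h.py <<'E'
import numpy as np,cv2
def load(n): return dict(np.load(f"pics/{n}.npz"))
def ray(c,u,v):
    R=cv2.Rodrigues(c['rvec'])[0]; o=-R.T@c['tvec']
    d=R.T@np.array([(u-c['cx'])/c['fx'],(v-c['cy'])/c['fy'],1]); return o,d
def plane(c,u,v,z):
    o,d=ray(c,u,v); return o+d*(z-o[2])/d[2]
def cloud(c):
    v,u=np.mgrid[:420,:560]; R=cv2.Rodrigues(c['rvec'])[0]; d=c['d']
    P=np.stack([(u-c['cx'])/c['fx']*d,(v-c['cy'])/c['fy']*d,d],-1)
    return (P-c['tvec'])@R
E
python3 - <<'E'
from h import *
a=[]
for n,(x,y) in (("scene",(300,262)),("top",(295,243))):
    c=load(n); P=cloud(c)
    a.append(cv2.resize(c['p'][y-55:y+45,x-50:x+50],None,fx=4,fy=4,interpolation=cv2.INTER_CUBIC))
    g=c['p'].astype(int); W=np.zeros((420,560),bool); W[y-60:y+60,x-70:x+60]=1
    def show(t,m): 
        m=m&W&(c['d']>0); q=P[m]; print(n,t,m.sum(),np.median(q,0).round(4),((q.max(0)+q.min(0))/2).round(4),(q.max(0)-q.min(0)).round(3))
    hi=P[...,2]
    show("cap>.18",(hi>.1)&(hi<.2)&(np.abs(hi-.187)<.006)); show("knob",(hi>.21)); show("arm",(hi>.172)&(hi<.2))
    show("lid",(hi>.12)&(hi<.155)&(g.min(2)>110)); show("plate",(hi>.005)&(hi<.025)&(g[...,2]-g[...,0]>60))
    w=P[195:215,180:200] if n=='top' else P[340:350,250:280]; print(np.median(w[...,2]))
cv2.imwrite("pics/crop.png",np.hstack(a))
E
```

```text
scene cap>.18 246 [0.4914 0.1488 0.1835] [0.4577 0.161  0.187 ] [0.12  0.074 0.012]
scene knob 236 [0.4132 0.1825 0.2198] [0.4149 0.1821 0.2179] [0.038 0.038 0.015]
scene arm 399 [0.4832 0.1539 0.1824] [0.457  0.1624 0.186 ] [0.121 0.077 0.028]
scene lid 647 [0.4725 0.2316 0.1406] [0.4515 0.2192 0.1435] [0.117 0.098 0.023]
scene plate 950 [0.4646 0.2382 0.0173] [0.4834 0.2039 0.0167] [0.15  0.198 0.016]
-0.0011381434362670367
top cap>.18 172 [0.4884 0.1509 0.1845] [0.4583 0.1623 0.187 ] [0.12  0.074 0.012]
top knob 153 [0.4137 0.1824 0.2202] [0.4155 0.1821 0.2184] [0.04  0.038 0.015]
top arm 258 [0.4844 0.155  0.1835] [0.4579 0.1634 0.1855] [0.121 0.076 0.027]
top lid 553 [0.4854 0.2215 0.141 ] [0.5236 0.1132 0.1374] [0.259 0.311 0.034]
top plate 699 [0.4664 0.2107 0.018 ] [0.4839 0.2044 0.0164] [0.149 0.198 0.017]
0.0015186074524021521
```

View pics/crop.png

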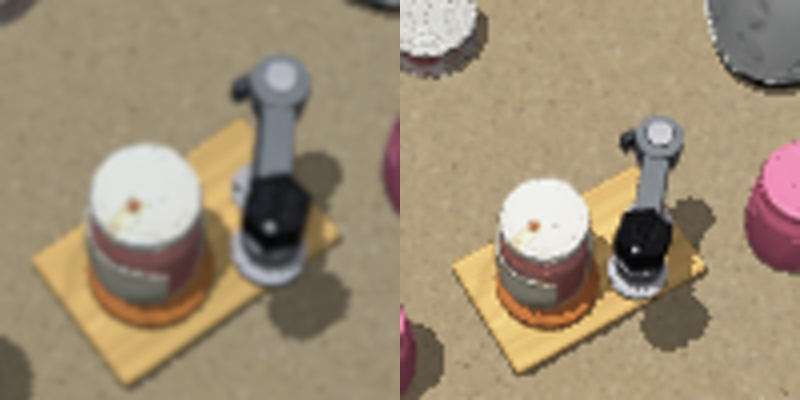

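The crop confirms the choice. The white-lidded jar stands on the orange seat of the wooden plate (scene 286,262). The grey arm is swung out with the black hex knob (scene 318,262) and its post cap is at scene (320,226) / top (310,221). Next is the geometry.

```bash
python3 - <<'E'
from h import *
from cell import env,kin
est={}
for n,cap in (("scene",(320.2,225.7)),("top",(310,221.2))):
    c=load(n);P=cloud(c);g=c['p'].astype(int);z=P[...,2]
    ppx=plane(c,*cap,.189); print(n,"cap",ppx.round(4))
    W=np.hypot(P[...,0]-.47,P[...,1]-.2)<.16
    m=(W&(abs(z-.018)<.004)&(g[...,2]-g[...,0]>50)).astype(np.uint8)
    q=np.array([plane(c,u,v,.018)[:2] for v,u in np.argwhere(m)],np.float32)*1000
    print("plate",cv2.minAreaRect(q))
    q=P[W&(abs(z-.142)<.012)&(np.hypot(P[...,0]-.475,P[...,1]-.228)<.05)]
    zl=np.median(q[:,2]); q=q[abs(q[:,2]-zl)<.004]
    print("lid",zl,cv2.minEnclosingCircle((q[:,:2]*1000).astype(np.float32)))
    q=P[W&(z>.214)]; print("knob",cv2.minEnclosingCircle((q[:,:2]*1000).astype(np.float32)),cv2.convexHull((q[:,:2]*1000).astype(np.float32))[:,0].round(0).tolist())
    # bystanders heights near
q=P[(z>.03)&(z<.3)]
E
```

```text
scene cap [0.5007 0.1404 0.189 ]
plate ((481.8233337402344, 203.91036987304688), (108.97318267822266, 178.91372680664062), 15.73410415649414)
lid 0.14014744126409945 ((477.0327453613281, 235.266357421875), 34.147682189941406)
knob ((522.4755249023438, 200.55816650390625), 128.69308471679688) [[619.0, 250.0], [619.0, 255.0], [606.0, 283.0], [605.0, 286.0], [604.0, 288.0], [601.0, 292.0], [600.0, 293.0], [599.0, 294.0], [572.0, 319.0], [570.0, 320.0], [569.0, 320.0], [567.0, 320.0], [565.0, 318.0], [400.0, 194.0], [399.0, 193.0], [396.0, 180.0], [396.0, 177.0], [397.0, 175.0], [399.0, 171.0], [406.0, 166.0], [581.0, 87.0], [582.0, 86.0], [584.0, 87.0], [584.0, 88.0], [586.0, 90.0], [590.0, 94.0], [591.0, 95.0], [591.0, 95.0], [592.0, 97.0]]
top cap [0.5006 0.1405 0.189 ]
plate ((483.06097412109375, 204.37217712402344), (109.35360717773438, 179.54920959472656), 15.769915580749512)
lid 0.14090404843450927 ((478.10760498046875, 236.29067993164062), 34.930503845214844)
knob ((522.1288452148438, 200.9766845703125), 129.2735595703125) [[619.0, 253.0], [609.0, 279.0], [608.0, 280.0], [608.0, 281.0], [607.0, 283.0], [607.0, 283.0], [604.0, 287.0], [602.0, 290.0], [572.0, 320.0], [571.0, 320.0], [570.0, 320.0], [569.0, 320.0], [567.0, 320.0], [564.0, 319.0], [399.0, 193.0], [398.0, 191.0], [396.0, 174.0], [410.0, 164.0], [583.0, 87.0], [584.0, 88.0], [585.0, 88.0], [591.0, 95.0], [592.0, 97.0], [594.0, 101.0]]
```

```bash
python3 - <<'E'
from h import *
from cell import env,kin
c=load("top");P=cloud(c);z=P[...,2];W=(c['d']>0)
for n,(u,v) in dict(toaster=(350,160),canister=(388,225),pinkR=(345,238),pinkL=(235,270)).items():
    m=W.copy();m[:]=0;m[v-50:v+50,u-38:u+38]=1; m&=(z>.05)&(z<.4)
    q=P[m];print(n,np.percentile(q,2,0).round(3),np.percentile(q,98,0).round(3))
m=W&(z>.2)&(z<.4)&(P[...,0]>.2)&(P[...,0]<.9)&(abs(P[...,1])<.5)
print(P[m].min(0),P[m].max(0))
print(env.nose_length)
def quat(a): # tool z down, y axis at world angle a
    y=np.array([np.cos(a),np.sin(a),0]);zz=np.array([0,0,-1.]);x=np.cross(y,zz)
    from scipy.spatial.transform import Rotation as R
    return R.from_matrix(np.c_[x,y,zz]).as_quat()[[3,0,1,2]]
post=np.array([.5005,.141]);a0=np.radians(105.75)
for k in (0,1):
  for th in (.85,0):
    a=a0+th; r=np.array([np.cos(a),np.sin(a)]);t=np.array([np.sin(a),-np.cos(a)])
    p=post+.05*r-.04*t
    print(k,th,p,kin.inverse_kinematics([*p,.33],quat(a+k*np.pi)))
print(kin.inverse_kinematics([.4747,.2325,.263],quat(a0)),kin.inverse_kinematics([.4747,.2325,.263],quat(a0+np.pi)))
E
```

```text
toaster [ 0.573 -0.244  0.058] [0.918 0.025 0.201]
canister [ 0.419 -0.158  0.057] [0.617 0.012 0.178]
pinkR [ 0.404 -0.13   0.054] [0.636 0.174 0.218]
pinkL [0.406 0.263 0.053] [0.486 0.467 0.141]
[ 0.39562222 -0.15048598  0.20001996] [0.85576972 0.20226506 0.22598505]
0.0726
0 0.85 [0.43813795 0.12647502] [ 0.62770608  0.2554323  -1.17775701  1.96929903  0.26672841  1.08757326
  2.03115915]
0 0 [0.44842977 0.17826514] [ 0.48309743  0.32373273 -1.16821544  1.91629407  0.33167407  1.11704453
  1.03031961]
1 0.85 [0.43813795 0.12647502] [ 0.44510779  0.18618313 -0.94494182  1.9765965   0.17268857  1.06150258
 -1.02228122]
1 0 [0.44842977 0.17826514] [ 0.31893617  0.24682082 -0.94332342  1.92335609  0.22591702  1.08212219
 -2.01308419]
[ 0.31332453  0.53696717 -1.15851556  1.89316194  0.55848431  1.08531157
  0.77530884] [ 0.14891708  0.42268415 -0.90148333  1.90149945  0.3912186   1.00409311
 -2.22115446]
```

```bash
cat >> h.py <<'E'
from scipy.spatial.transform import Rotation as R_
def quat(a): # tool z down, tool y at world angle a
    y=np.array([np.cos(a),np.sin(a),0]);zz=np.array([0,0,-1.]);x=np.cross(y,zz)
    return R_.from_matrix(np.c_[x,y,zz]).as_quat()[[3,0,1,2]]
post=np.array([.5005,.141]);a0=np.radians(105.75)
def armpt(th,rr,off): # off: behind the bar (robot side)
    a=a0+th; r=np.array([np.cos(a),np.sin(a)]);t=np.array([np.sin(a),-np.cos(a)])
    return post+rr*r-off*t
E
python3 - <<'E'
from h import *
from cell import env,kin
env.movel([.16,-.45,.38],velocity=.25)
q=env.get_state()['qpos'].copy();q[0]-=1.5;env.goto_joints(q)
s=env.get_state();print(s['time'],s['tcp_pos'],s['qpos'].round(3))
for k in (0,1):
  for p,a in ((armpt(.85,.05,.04),a0+.85),(armpt(0,.05,.02),a0),(armpt(0,.095,0),a0)):
    print(k,p.round(3),kin.inverse_kinematics([*p,.26],quat(a+k*np.pi)))
E
```

```text
3.425 [0.46112237 0.12690847 0.37967447] [-3.970e-01  7.900e-02 -2.000e-03  1.912e+00  1.000e-03  1.150e+00
 -1.300e-01]
0 [0.438 0.126] [-0.2591301   0.17915931 -0.17636727  2.0958623   0.04092858  0.86970547
  2.2365448 ]
0 [0.468 0.184] [-0.36483075  0.2526714  -0.15554848  1.99871219  0.04971028  0.89373731
  1.29901055]
0 [0.475 0.232] [-0.41539525  0.29594014 -0.18892616  1.93957968  0.06931087  0.91220788
  1.20693445]
1 [0.438 0.126] [-0.43518638  0.17035243  0.01915013  2.10688044 -0.00426754  0.86439491
 -0.85945028]
1 [0.468 0.184] [-0.55763115  0.24480932  0.06894287  2.01131419 -0.02155568  0.88614167
 -1.77301146]
1 [0.475 0.232] [-0.61900696  0.28650105  0.05461747  1.95324687 -0.01965909  0.902343
 -1.85033345]
```

```bash
cat > push.py <<'E'
from h import *
from cell import env,kin
env.grip(0.0,40)
zt=.1695+env.nose_length; k=np.pi
env.reach([*armpt(.85,.05,.042),.30],quat(a0+.85+k))
env.movel([*armpt(.85,.05,.042),zt],velocity=.12)
s=env.get_state();f0=s['force'];print(s['time'],f0,s['opening'])
th=.87
env.movel([*armpt(.85,.05,.026),zt],velocity=.1)
steps=list(np.arange(.78,.12,-.1))+list(np.arange(.15,-.2,-.025))
for th in steps:
    stop=env.movel([*armpt(th,.05,.0215),zt],velocity=.08,rot=quat(a0+th+k),stop_force=18)
    s=env.get_state();a=a0+th;t=np.array([np.sin(a),-np.cos(a)]);f=s['force']-f0
    ft=-f[:2]@t;print(round(th,3),round(s['time'],2),'push',ft.round(1),f.round(1),stop)
    if ft>14 or stop: break
E
python3 push.py
```

```text
5.5583 [ 0.32547321 -1.05328861  0.05945922] 9.536415948003925e-05
0.78 6.12 push -1.0 [1.2 0.4 1.1] False
0.68 6.37 push 0.8 [ 1.1 -1.8  1.7] False
0.58 6.62 push 1.0 [ 0.9 -2.2  2.4] False
0.48 6.87 push 1.7 [-0.3 -2.1  2.6] False
0.38 7.12 push 2.0 [-1.1 -1.9  2.9] False
0.28 7.37 push 1.8 [-0.9 -1.9  2.6] False
0.18 7.62 push 2.5 [-1.9 -1.9  3.7] False
0.15 7.87 push 2.1 [-1.  -3.   2.5] False
0.125 8.12 push 2.2 [-1.1 -3.2  1.8] False
0.1 8.37 push 2.8 [-1.7 -3.4  1.7] False
0.075 8.62 push 3.2 [-2.4 -2.9  1.4] False
0.05 8.87 push 2.8 [-2.1 -2.3  1.9] False
0.025 9.12 push 3.3 [-2.7 -2.1  0.9] False
0.0 9.37 push 4.0 [-2.7 -4.9  4.7] False
-0.025 9.62 push 7.7 [-6.1 -7.   7.4] False
-0.05 9.87 push 13.0 [-11.1  -9.8  12.6] False
-0.075 10.12 push 9.8 [ -6.7 -16.4   9.8] False
-0.1 10.37 push 13.0 [-10.  -18.2  13.6] False
-0.125 10.62 push 17.0 [-14.  -21.5  17.5] False
```

```bash
python3 - <<'E'
from h import *
from cell import env,kin,camera,calibration
c=calibration("scene");p,d=camera("scene");np.savez("pics/scene2.npz",p=p,d=d,**c)
c=calibration("wrist");p2,d2=camera("wrist");np.savez("pics/wrist2.npz",p=p2,d=d2,**c)
a=cv2.resize(p[195:315,240:360],(420,420),interpolation=cv2.INTER_CUBIC)
cv2.imwrite("pics/v2.png",np.hstack([a,cv2.resize(p2,(376,282))] ) if 0 else np.hstack([a,cv2.copyMakeBorder(cv2.resize(p2,(376,282)),0,138,0,0,0)]))
E
```

```text
(no output)
```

View pics/v2.png

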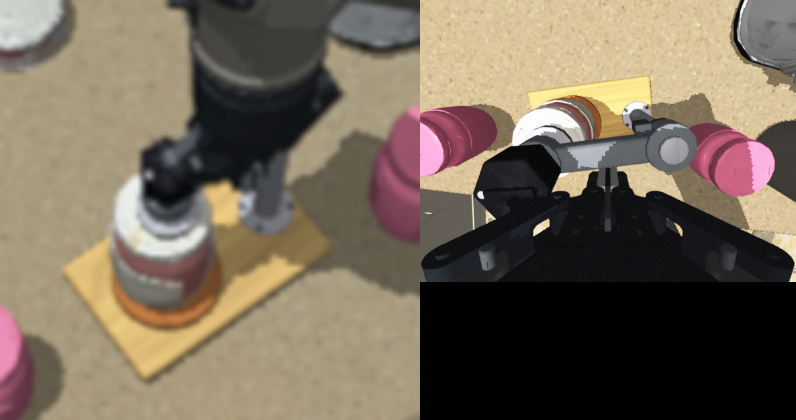

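The arm looks to be over the jar: the knob is above the lid at crop (170,180). I back off, lift, and measure the knob.

```bash
python3 - <<'E'
from h import *
from cell import env,kin,camera,calibration
k=np.pi;zt=.1695+env.nose_length
env.movel([*armpt(-.05,.05,.045),zt],velocity=.1)
env.movel([*armpt(-.05,.05,.13),.33],velocity=.25)
s=env.get_state();print(s['time'],s['force'],s['torque'])
for n in("scene","top","wrist"):
    c=calibration(n);p,d=camera(n);np.savez(f"pics/{n}3.npz",p=p,d=d,**c)
    c=load(n+"3");P=cloud(c);z=P[...,2]
    m=(c['d']>0)&(abs(z-.219)<.005)&(np.hypot(P[...,0]-.475,P[...,1]-.232)<.035)
    q=(P[m][:,:2]*1000).astype(np.float32)
    if len(q)>8:
        h=cv2.convexHull(q);print(n,len(q),np.median(P[m][:,2]),cv2.minEnclosingCircle(q))
        hp=h[:,0]
        an=np.radians(np.arange(0,180,2));w=[np.ptp(hp@[np.cos(t),np.sin(t)]) for t in an]
        # sixfold phase of width: minima square to flats
        f=np.sum(np.array(w)*np.exp(6j*an));print("flat normals deg",((np.degrees(np.angle(-f))/6)%60).round(1),"w",min(w),max(w))
    W=(np.hypot(P[...,0]-.475,P[...,1]-.232)<.06)&(abs(z-.1405)<.008)&(c['d']>0)
    print("lid",W.sum(),cv2.minEnclosingCircle((P[W][:,:2]*1000).astype(np.float32)))
    if n=="wrist": cv2.imwrite("pics/w3.png",p)
E
```

```text
11.7833 [ 1.05493824  0.06898154 -0.32385357] [-0.0155873  -0.00570408  0.02071169]
scene 211 0.21958054258052492 ((475.2769775390625, 231.79527282714844), 19.95393943786621)
flat normals deg 11.7 w 35.719883909419536 39.90026279103881
lid 292 ((476.5049743652344, 235.31846618652344), 34.071624755859375)
top 131 0.22016230129213532 ((475.6497802734375, 232.5683135986328), 20.096519470214844)
flat normals deg 14.6 w 34.28200928643611 40.188180396287194
lid 180 ((477.0562438964844, 235.53102111816406), 33.94203186035156)
wrist 3881 0.21921797659122877 ((476.46112060546875, 233.01548767089844), 20.24656105041504)
flat normals deg 12.0 w 31.144984364608092 40.483552259552624
lid 1639 ((478.5063781738281, 235.58985900878906), 33.71125793457031)
```

View pics/w3.png

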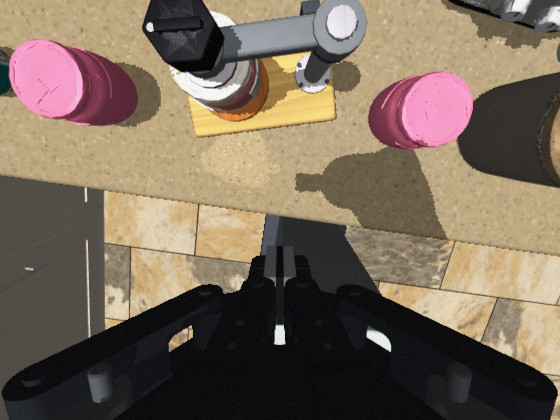

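Wrist view: the hex knob is at (185,30), its rib parallel to the arm, and the arm lies over the jar with the plate square below. The knob is measured at about (475.4, 232.4) mm, which matches the seat's centre, so the arm is at its stop. Now I grip the knob with q7 near its upper end, because clockwise lowers q7.

```bash
python3 - <<'E'
from h import *
from cell import env,kin
env.grip(.07)
q=env.get_state()['qpos'].copy();q[6]=2.6;env.goto_joints(q)
K=[.4753,.2323];a=np.radians(195)
j=kin.inverse_kinematics([*K,.31],quat(a));print(j)
assert j is not None and j[6]>2.3
env.goto_joints(j)
env.movel([*K,.262],velocity=.1,stop_force=8)
s=env.get_state();print(s['time'],s['tcp_pos'],s['qpos'].round(3),s['force'].round(2),s['torque'].round(3))
env.grip(.03,35)
s=env.get_state();print(s['time'],s['opening'],s['gripper_force'],s['qpos'].round(3),s['force'].round(2),s['torque'].round(3))
E
```

```text
[-0.708149    0.22949543  0.15943008  1.9054934  -0.04266446  1.00982521
  2.8732686 ]
17.6417 [0.4753692  0.23223459 0.26257753] [-0.698  0.284  0.15   1.955 -0.053  0.905  2.883] [ 0.26  0.84 -0.06] [ 0.008 -0.042  0.   ]
18.0333 0.03574759261492379 34.738492755397786 [-0.698  0.284  0.15   1.955 -0.054  0.905  2.883] [-1.13 -0.66  6.94] [-0.153  0.237 -0.113]
```

```bash
cat > turn.py <<'E'
from h import *
from cell import env
def meas():
    t=[]
    for _ in range(6): env.dwell(.02); s=env.get_state(); t.append([s['torque'][2],*s['force']])
    return np.mean(t,0),s
m,s=meas();q=s['qpos'].copy();q0=q.copy();L=[]
print(m.round(3))
for i in range(36):
    q[6]=q0[6]-.08*(i+1); env.goto_joints(q); m,s=meas()
    phi=q0[6]-s['qpos'][6]; L.append([phi,*m]); print(round(phi,3),round(s['time'],2),m.round(3))
    A=np.array(L); b=A[(A[:,0]>.25)&(A[:,0]<.68),1]
    if phi>.75 and (abs(A[-2:,1])-np.median(abs(b))>.035).all(): break
np.savez("pics/turn.npz",A=A,q0=q0)
E
python3 turn.py
```

```text
[-0.055 -1.285 -0.452  6.133]
0.078 18.48 [-0.12  -0.95  -0.483  1.531]
0.158 18.83 [-0.098 -1.575 -0.608  2.457]
0.238 19.18 [-0.089 -2.327 -0.843  3.752]
0.318 19.53 [-0.094 -2.528 -0.655  3.814]
0.398 19.88 [-0.087 -2.841 -0.158  3.617]
0.478 20.23 [-0.083 -2.288 -0.666  3.53 ]
0.558 20.58 [-0.084 -2.628 -0.059  3.432]
0.638 20.93 [-0.091 -2.353 -0.015  3.65 ]
0.718 21.28 [-0.091 -2.426  0.598  3.714]
0.798 21.63 [-0.086 -2.657  1.117  3.306]
0.878 21.98 [-0.096 -2.825  1.426  3.81 ]
0.958 22.33 [-0.071 -3.     2.219  4.257]
1.038 22.68 [-0.106 -3.023  2.718  3.362]
1.117 23.03 [-0.089 -3.771  3.098  3.206]
1.197 23.38 [-0.118 -3.302  3.84   3.393]
1.276 23.73 [-0.063 -3.514  4.043  3.451]
1.356 24.08 [-0.055 -3.89   3.685  3.727]
1.436 24.43 [-0.069 -3.843  3.787  3.568]
1.517 24.78 [-0.054 -4.06   4.173  3.767]
1.596 25.13 [-0.08  -4.211  3.933  3.514]
1.676 25.48 [-0.035 -3.853  4.343  3.786]
1.756 25.83 [-0.066 -4.405  4.51   3.545]
1.836 26.18 [-0.053 -3.526  4.699  3.771]
1.916 26.53 [-0.066 -3.784  4.773  3.807]
1.996 26.88 [-0.069 -3.554  5.165  3.515]
2.076 27.23 [-0.042 -3.581  5.005  3.364]
2.156 27.58 [-0.05  -3.506  5.328  3.422]
2.236 27.93 [-0.038 -3.408  5.468  3.291]
2.316 28.28 [-0.045 -3.122  5.465  3.017]
2.396 28.63 [-0.026 -3.365  6.094  2.907]
2.476 28.98 [-0.038 -2.606  5.93   2.87 ]
2.556 29.33 [-0.033 -3.017  6.117  2.63 ]
2.636 29.68 [-0.034 -2.493  6.335  2.886]
2.716 30.03 [-0.022 -2.355  6.268  2.81 ]
2.796 30.38 [-0.028 -2.077  6.367  2.629]
2.876 30.73 [-0.046 -2.357  6.273  2.439]
```

The static torque doesn't show the touch clearly. As a cross-check, the disc's own height before and after gives its travel directly at 4 mm/rad, since it stops at the lid.

```bash
python3 - <<'E'
from h import *
from cell import env,camera,calibration
im=[]
for n in("scene","top","wrist"):
    c=calibration(n);p,d=camera(n);np.savez(f"pics/{n}4.npz",p=p,d=d,**c)
    for k in "34":
        c=load(n+k);P=cloud(c);z=P[...,2]
        r=np.hypot(P[...,0]-.4753,P[...,1]-.2323)
        W=(c['d']>0)&(r<.026)&(z>.12)&(z<.190)
        L=(c['d']>0)&(r>.026)&(r<.036)&(abs(z-.1405)<.006)
        print(n,k,W.sum(),"lid",L.sum(),np.median(z[L]).round(4),np.histogram(z[W],np.arange(.136,.190,.002))[0])
        uv=np.argwhere((r<.05)&(z>.12)); 
        if n=="scene":
            im.append(cv2.resize(c['p'][215:295,250:345],(400,337),interpolation=cv2.INTER_CUBIC))
        if n=="wrist" and k=="4": cv2.imwrite("pics/w4.png",p)
cv2.imwrite("pics/v4.png",np.hstack(im))
E
```

```text
scene 3 265 lid 183 0.1403 [ 9 26 32 16  4  3  6 24 34 25  3  0  0  0  4  6  3  7  9  2  6  9 18 14
  2  1]
scene 4 223 lid 172 0.14 [ 4 29 23 19 15 29 35 15  2  0  0  0  0  0  3  3  7  4  2  5  7  3  6  6
  3  1]
top 3 175 lid 108 0.1409 [ 3 14 25 12  2  1  7 10 17 15 14  1  0  0  1  2  5  3  5  2  4  7  9  7
  6  1]
top 4 143 lid 105 0.1411 [ 6 11 13 15 10  9 22 14 10  0  1  0  0  0  1  1  3  2  5  3  1  3  4  6
  2  1]
wrist 3 2005 lid 953 0.14 [  3 292 315   6   6  25  22  73 400  26   0   0   0   0  12  20  31  35
  41  37  38  95 390 133   5   0]
wrist 4 2531 lid 1787 0.1399 [  1 467 360  46  31 529 421   1   0   0   0   0   0   0  19  50  52  51
  54  55  60  58  96 176   4   0]
```

View pics/v4.png

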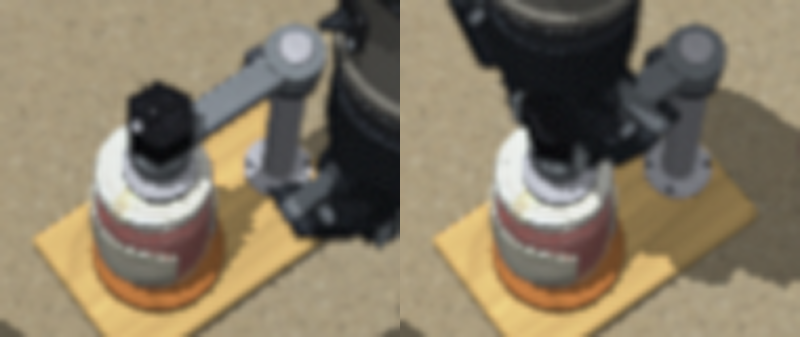

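View pics/w4.png

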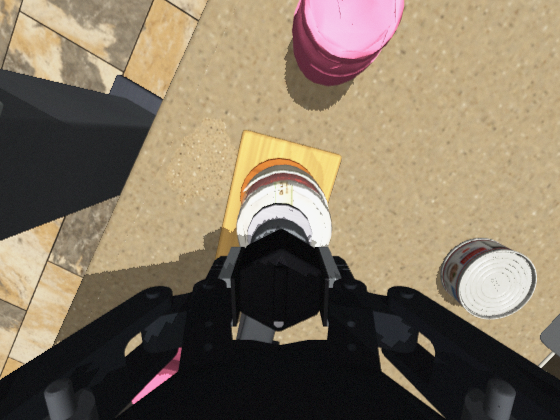

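The wrist view shows the rib still square to the fingers, so there was no slip. The disc top went from about 153 mm to about 148 mm and rests on the lid, so touch came near 1.25 rad. I'll refine that figure.

```bash
python3 - <<'E'
from h import *
for n in("scene","top","wrist"):
    o=[]
    for k in "34":
        c=load(n+k);P=cloud(c);z=P[...,2];g=c['p'].astype(int)
        r=np.hypot(P[...,0]-.4753,P[...,1]-.2323)
        lo,hi=(.148,.1585) if k=="3" else (.1445,.153)
        D=(c['d']>0)&(r<.0225)&(z>lo)&(z<hi)
        D=cv2.erode(D.astype(np.uint8),np.ones((2,2)))>0 if n=="wrist" else D
        L=(c['d']>0)&(r>.027)&(r<.034)&(abs(z-.1405)<.004)
        zd=z[D];h,e=np.histogram(zd,np.arange(lo,hi,.0005))
        print(n,k,D.sum(),np.median(zd).round(5),np.mean(zd).round(5),np.median(z[L]).round(5),h)
        o.append(np.median(zd)-np.median(z[L]))
    print("  descent mm",(o[0]-o[1])*1e3,"rad",(o[0]-o[1])*250)
t=np.load("pics/turn.npz")['A'];print(np.c_[t[:,0],np.convolve(t[:,1],np.ones(3)/3,'same')].round(3)[::3].tolist())
E
```

```text
scene 3 92 0.15273 0.15288 0.14067 [ 3  1  1  1  3  4  3 14 13  9  4  8  7  9  4  5  1  2  0  0  0]
scene 4 94 0.14821 0.14823 0.14012 [ 2  5  6  5 11  4  9  9 10  7  9  7  3  3  2  1  1]
  descent mm 3.9565285665985606 rad 0.9891321416496401
top 3 62 0.15345 0.15354 0.14125 [0 1 4 2 2 2 1 5 3 6 6 2 3 6 5 1 4 4 2 3 0]
top 4 59 0.14946 0.14921 0.14121 [3 1 3 4 1 1 2 5 7 3 7 4 4 3 3 2 6]
  descent mm 3.9540496188849863 rad 0.9885124047212466
wrist 3 425 0.15277 0.15263 0.14009 [  5   5   4   0   4   7  18  30  83 109  95  45  17   3   0   0   0   0
   0   0   0]
wrist 4 769 0.14794 0.14792 0.13993 [  0   0   2   8  44 145 204 233 101  29   2   1   0   0   0   0   0]
  descent mm 4.67121917891003 rad 1.1678047947275074
[[0.078, -0.073], [0.318, -0.09], [0.558, -0.086], [0.798, -0.091], [1.038, -0.089], [1.276, -0.079], [1.517, -0.068], [1.756, -0.051], [1.996, -0.059], [2.236, -0.044], [2.476, -0.032], [2.716, -0.028]]
```

The torque log agrees. It steps up by about 0.04–0.05 N m around 1.2 rad, then creeps at about 0.024 N m per rad, on top of a grip bias. Touch is at about 1.17–1.2 rad and the knob is now at about 2.86 rad, so it has been tightened by about 1.66 rad, or one quarter turn. Next I let go and check.

```bash
python3 - <<'E'
from h import *
from cell import env,camera,calibration
env.grip(.075)
env.movel([.4753,.2323,.34],velocity=.12)
env.movel([.40,.20,.36],velocity=.2)
s=env.get_state();print(s['time'],s['force'].round(2))
c=calibration("scene");p,d=camera("scene");np.savez("pics/scene5.npz",p=p,d=d,**c)
for k in("3","5"):
    c=load("scene"+k);P=cloud(c);z=P[...,2];r=np.hypot(P[...,0]-.4753,P[...,1]-.2323)
    m=(abs(z-.219)<.005)&(r<.035);L=(abs(z-.1405)<.006)&(r<.05)
    print([cv2.minEnclosingCircle((P[x][:,:2]*1000).astype(np.float32)) for x in (m,L) if x.sum()>5])
cv2.imwrite("pics/v5.png",p)
E
```

```text
32.7167 [0.18 0.06 0.23]
[((475.2769775390625, 231.79527282714844), 19.95393943786621), ((476.7154846191406, 235.13665771484375), 33.93590545654297)]
[((474.8004455566406, 232.2972412109375), 20.110355377197266), ((476.58587646484375, 235.44944763183594), 34.18598556518555)]
```

View pics/v5.png

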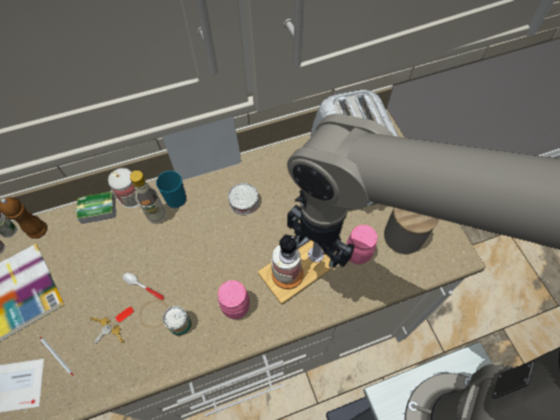

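The knob (288,243) is over the jar (286,265). The lid and the things standing round haven't moved, and the gripper is clear. I'm handing it in.

```bash
python3 -c "
from cell import job;print(job.job_done())"
```

```text
the job is handed in; nothing more can be done
None
```

I handed the job in at about 33 s: arm swung to its stop, disc screwed onto the lid and tightened about a quarter turn (roughly 95°), knob released, nothing seen to have moved; I didn't catch the touch while turning but worked it out afterwards from the disc's travel and the torque log, so the quarter turn is good to about ±0.15 rad.

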